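Lock the sharp gadgets away in the safety drawer

ROBOT

A 7-joint arm with a two-finger parallel gripper is mounted at the origin on the work surface. World frame = base frame: x ahead of the robot, y to its left, z up, the work surface at z = 0. Lengths are in m, angles in rad, forces in N, time in s.
With the tool pointing down it reaches from about 0.425 to 0.875 m from the base axis. Payload 9.9 kg.
Tool frame: the origin (TCP) lies on the mounting face of the last link; the fingertips stand 173 mm ahead of it and the grasp point (between the pads) lies 155 mm ahead of it; z points along the fingers, y is the line along which they close (so a half turn about z gives the same grasp; the last joint's range is limited). The gripper opens to 85 mm and grips with 20 to 120 N. Pads are 22 mm wide; open, the fingers measure 114 mm over their backs; the gripper's body (76 mm by 85 mm) begins 54 mm behind the grasp point. The pads swing forward as they close: fully open they stand 13 mm farther back than shut.
Start: joints at [1.189, 0.576, 0.025, 1.437, -0.015, 1.129, -0.057], TCP at [0.198, -0.645, 0.405] pointing down, gripper open.
Joint ranges: [-2.76, 2.76], [-0.34, 2.15], [-1.52, 1.57], [0.19, 2.46], [-1.09, 4.23], [0.17, 1.99], [-2.82, 2.82]. Speed limits (rad/s): [2.22, 2.22, 3.01, 3.01, 3.14, 3.14, 3.14].

INTERFACE

Orientations are given as a unit quaternion [x, y, z, w].
In Python, from cell import r gives the robot as it stands. Calls block until the motion is done:
- r.movep(position, orientation): joint-space move of the TCP to a pose.
- r.movel(position, speed=0.15, frame=None, stop_force=None): straight line of the TCP; frame=None keeps the orientation; speed is the mean speed in m/s. With stop_force (N) it stops when the force on the tool has changed by that much, and returns True; else False.
- r.movej(angles): joint-space move.
- r.move_gripper(opening): finger opening in m; the grip force is fixed at half the most; returns when the fingers have stopped.
- r.wait(seconds).
- r.solve_ik(position, orientation): joint angles nearest the present ones, or None.
- r.sense(): the state.
- r.snapshot(name): name is "scene" or "top"; returns (picture, depth): 384x512x3 uint8, blue, green, red; 384x512 float32, m along the optical axis (not along the pixel's ray), 0 where there is no reading.
- r.camera_params(name): a dict with "fx", "fy", "cx", "cy" (pixels), "R" (3x3) and "t" (3): a world point X has camera coordinates R X + t. Camera axes: x right, y down, z forward; pixel columns grow to the right and rows downward; lengths in m; the calibration is good to about 2 mm. A picture is of the moment at which its call begins. camera_params takes no time and is no camera call.
A pose or a line that the arm cannot do raises r.MotionError and nothing moves.
- r.hand_in(): hands the job in; it is judged then, once.
The state is a dict: "time": time; "qpos": joint angles; "joint_vel": joint speeds; "effort": joint torques, N m; "ee_pos": TCP position; "ee_rot": TCP orientation; "contact_force": force on the tool from outside, world axes, zero at the start; "torque": the same for the moment, N m; "opening": finger opening in m; "gripper_force": force on a finger pad.
Only numpy, scipy, OpenCV 4.12 (cv2) and the standard library are available. Lean on these libraries where they do the work, as an engineer would, in place of code of your own. Each camera call takes 0.05 s, during which the arm holds its last target. There are 200 camera calls.

TASK

Put the sharp kitchen gadgets lying on the sill (apple corer, peeler, pizza wheel, zester: whichever are there) away in the child-safety drawer: first swing the yellow sprung guard arm out until its sear catches and holds it, then pull the drawer open, lay every gadget in it and push it fully shut. Then press the red trigger pad so that the guard arm snaps back across the shut drawer, and leave all the other things on the sill standing where they are.

Things in the scene. Friction and masses are not known exactly. Their poses are not given: they have to be found in the camera images.
- unit: child-safety drawer box fixed on the sill: white sides, wooden top, 200 deep (x) x 260 wide (y) x 95 mm high; origin at the centre of its underside, its front faces local -x. At its front +y corner a steel hinge tower carries the yellow guard arm, and a grey sear housing (44 mm high) the red trigger pad
- guard_arm (a joint): yellow sprung guard arm (170 x 16 mm, at 76-90 mm height) on a vertical hinge, rad. 0: at rest along the unit's -y, 14 mm before the drawer front, blocking it. Grows as it swings outwards (clockwise from above, via -x towards +y). The sear snaps behind it at 1.95; hard stop 2.05. Spring pull at the post 1.2 N at rest, 4 N cocked, plus up to 4 N riding over the sear; let go early it snaps back to 0
- guard_post (a point): on the axis of the black upright round post at the guard arm's tip (16 mm diameter, from 90 to 150 mm height); this point is at 130 mm height, 170 mm from the hinge axis. It can be gripped from above and turns in the grip
- guard_hinge (a point): on the vertical hinge axis of the guard arm, at 130 mm height
- trigger (a joint): how far the red trigger pad is pressed down (m): 0 up, 0.012 fully down. It springs back up. The sear lets the arm go at about 0.009. Pressing takes up to about 8 N
- trigger_pad (a point): centre of the top of the red round trigger pad (34 mm diameter, top at 95 mm height), beside the cocked arm on the side away from its sweep; pressed straight down
- drawer (a joint): how far the drawer is pulled out (m): 0 fully shut, 0.15 fully open (stop). It slides towards the unit's local -x; stays where it is left; friction about 1.5 N
- drawer_handle (a point): middle of the drawer's steel bar handle: round bar 10 mm diameter, 100 mm long along the unit's y, 52 mm above the sill, its axis 45 mm in front of the blue drawer front (260 mm wide, 8 to 92 mm height); can be gripped from above once the guard arm is cocked
- drawer_in (a point): centre of the drawer's inner floor (18 mm above the sill), axes as the unit's. The tray inside is 170 mm (x -85 at the front panel to +85) by 226 mm (y), side walls 36 mm high. With the drawer fully open x -85 to +65 lies outside the box; the box's ceiling is 69 mm above this floor
- corer: apple corer: red handle, steel tube 20 mm diameter as head; origin at the centre of its underside, local x along it from handle to head, z up when right way up. 120 mm long (x -60 to +60); boxy handle x -60 to +10, 24 mm wide (y), 24 mm high; 90 g
- peeler: peeler: green handle, narrow steel stem with a 36 mm wide crossbar as head; origin at the centre of its underside, local x along it from handle to head, z up when right way up. 120 mm long (x -60 to +60); boxy handle x -60 to +10, 24 mm wide (y), 24 mm high; 90 g
- pizza_wheel: pizza wheel: orange handle, flat-lying steel disc of 50 mm diameter as head; origin at the centre of its underside, local x along it from handle to head, z up when right way up. 120 mm long (x -60 to +60); boxy handle x -60 to +10, 24 mm wide (y), 24 mm high; 90 g
- zester: zester: black handle, flat grey metal blade 28 mm wide as head; origin at the centre of its underside, local x along it from handle to head, z up when right way up. 120 mm long (x -60 to +60); boxy handle x -60 to +10, 24 mm wide (y), 24 mm high; 90 g
- cobalt_jar: bystander: cobalt blue jar, 72 mm diameter, 100 mm high, origin under its centre
- bell_timer: bystander: brass bell-shaped kitchen timer, 72 mm diameter, 68 mm high, origin under its centre
- mug: bystander: terracotta mug, 80 mm diameter, 90 mm high, handle at local +y, origin under its centre
- soap_bottle: bystander: green glass soap bottle, 56 mm diameter, 160 mm high, origin under its centre
- tea_tin: bystander: tea tin, 72 mm diameter, 110 mm high, origin under its centre

How it is judged:
On the way, in this order (a step that is already met when the one before it is completed fails the run):
1. the guard arm is cocked: held by its sear with nothing touching it (value of joint guard_arm above 1.85 rad and contact force between the fingers and guard_arm below 0.1 N and value of joint trigger below 0.003 m), for 0.4 s.
2. the drawer is pulled open, the arm still cocked (value of joint guard_arm above 1.85 rad and value of joint drawer above 0.1 m), for 0.1 s.
3. every sharp gadget lies in the drawer, the arm still cocked (value of joint guard_arm above 1.85 rad and x of corer in the frame of drawer_in between -0.08 and 0.08 m and y of corer in the frame of drawer_in between -0.115 and 0.115 m and z of corer in the frame of drawer_in between -0.01 and 0.045 m and x of peeler in the frame of drawer_in between -0.08 and 0.08 m and y of peeler in the frame of drawer_in between -0.115 and 0.115 m and z of peeler in the frame of drawer_in between -0.01 and 0.045 m and x of pizza_wheel in the frame of drawer_in between -0.08 and 0.08 m and y of pizza_wheel in the frame of drawer_in between -0.115 and 0.115 m and z of pizza_wheel in the frame of drawer_in between -0.01 and 0.045 m and x of zester in the frame of drawer_in between -0.08 and 0.08 m and y of zester in the frame of drawer_in between -0.115 and 0.115 m and z of zester in the frame of drawer_in between -0.01 and 0.045 m), for 0.2 s.
4. the drawer is pushed fully shut with the gadgets inside, the arm still cocked (all of step 3 and value of joint drawer below 0.006 m), for 0.2 s.
5. the trigger pad is pressed down with the drawer shut (value of joint drawer below 0.006 m and value of joint trigger above 0.007 m), for 0.02 s.
6. the guard arm has snapped back across the drawer front (value of joint drawer below 0.006 m and value of joint guard_arm below 0.08 rad), for 0.2 s.
At the end, for the whole second after the job is handed in: Every gadget present lies in the drawer, the drawer is shut to within 6 mm, the guard arm is back at rest across its front (within 0.08 rad), the trigger pad is up, and the bystanders stand upright (within 0.2 rad) within 60 mm of where they were (all of step 6 and x of corer in the frame of drawer_in between -0.08 and 0.08 m and y of corer in the frame of drawer_in between -0.115 and 0.115 m and z of corer in the frame of drawer_in between -0.01 and 0.045 m and x of peeler in the frame of drawer_in between -0.08 and 0.08 m and y of peeler in the frame of drawer_in between -0.115 and 0.115 m and z of peeler in the frame of drawer_in between -0.01 and 0.045 m and x of pizza_wheel in the frame of drawer_in between -0.08 and 0.08 m and y of pizza_wheel in the frame of drawer_in between -0.115 and 0.115 m and z of pizza_wheel in the frame of drawer_in between -0.01 and 0.045 m and x of zester in the frame of drawer_in between -0.08 and 0.08 m and y of zester in the frame of drawer_in between -0.115 and 0.115 m and z of zester in the frame of drawer_in between -0.01 and 0.045 m and value of joint trigger below 0.003 m and distance of each of cobalt_jar, bell_timer, mug, soap_bottle, tea_tin from where it was at the start of the episode below 0.06 m and angle between each of cobalt_jar, bell_timer, mug, soap_bottle, tea_tin's own z axis and vertical below 0.2 rad); the robot touches nothing.
It fails at once if a bystander is knocked over (angle between any of cobalt_jar, bell_timer, mug, soap_bottle, tea_tin's own z axis and vertical above 0.6 rad).
Of corer, peeler, pizza_wheel, zester only 2 to 4 are there at a start; the rules pass over those that are not, and their reading is None.
At some moment in a run one of corer, peeler, pizza_wheel, zester may be knocked a few centimetres aside while the robot is not near it.
Once in a run the grip may slacken for a moment while it holds something.
It also fails if it takes over 210 s, if anything falls off the work surface, if the arm or the gripper's body presses on something with over 40 N, if the wrist force passes 120 N, or if a joint passes its speed limit or range.

## Working session

There is one attempt and no reset: what is moved stays moved. The work goes in short steps, each a Python script; the robot and the scene stay as the last script left them, time stands still between calls to the robot, and variables do not carry over. Pictures are saved under pics/ and viewed, at most 14 in all, crops included, and the job is handed in when it is done.

```bash
ls; mkdir -p pics
python3 - <<'E'
from cell import r
import cv2,numpy as np
for n in("scene","top"):
    im,d=r.snapshot(n); cv2.imwrite(f"pics/{n}0.png",im); np.save(f"pics/{n}0.npy",d)
    p=r.camera_params(n); print(n,p["fx"],p["cx"],p["cy"],np.round(-np.array(p["R"]).T@p["t"],3),np.round(p["R"],2).tolist())
s=r.sense();print(s["time"],s["ee_pos"],s["ee_rot"],s["opening"])
E
```

```text
cell.py
pics
scene 387.3043864227565 256.8259433758823 193.89646605911676 [ 1.748 -0.154  1.016] [[0.13, 0.99, 0.0], [0.6, -0.08, -0.79], [-0.79, 0.11, -0.61]]
top 430.87734440732555 251.26593201663914 193.1594407330089 [0.353 0.011 1.489] [[-0.0, -1.0, 0.01], [-0.99, 0.0, -0.16], [0.16, -0.01, -0.99]]
0.1 [ 0.19801263 -0.64515004  0.40394911] [ 9.88934006e-01  1.48354332e-01 -1.44928689e-04 -7.09135370e-04] 0.08516426104696136
```

View pics/top0.png

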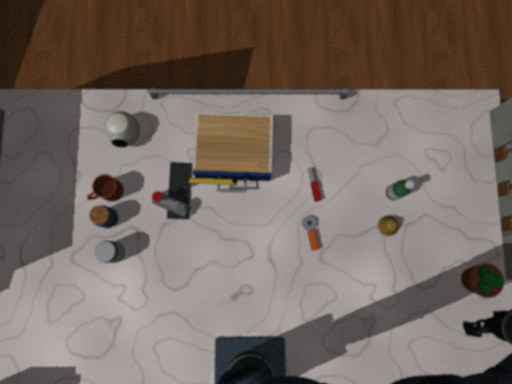

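View pics/scene0.png

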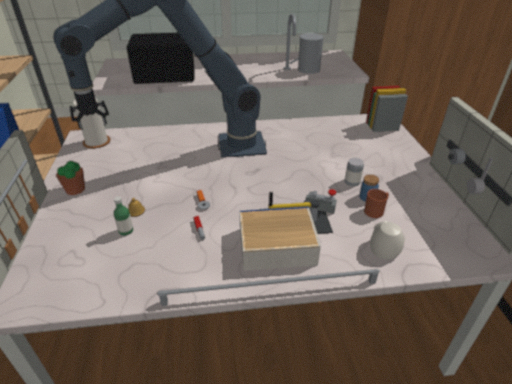

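Top view: unit at (233,143), guard arm (190–236,182), trigger pad near (158,197), corer (315,184) and pizza wheel (313,232). There's no sign of a peeler or zester. The bystanders are at left (107,187), (103,215), (108,251) and right (400,188), (388,225). Next I'll measure.

```bash
cat > h.py <<'E'
from cell import r
import cv2,numpy as np
from scipy.spatial.transform import Rotation as Ro
def cloud(n,d):
    p=r.camera_params(n); R=np.array(p["R"]);t=np.array(p["t"])
    v,u=np.mgrid[:d.shape[0],:d.shape[1]]
    c=np.stack([(u-p["cx"])/p["fx"]*d,(v-p["cy"])/p["fy"]*d,d],-1)
    return (c-t)@R
def proj(n,X):
    p=r.camera_params(n); c=np.array(p["R"])@X+p["t"]; return p["fx"]*c[0]/c[2]+p["cx"],p["fy"]*c[1]/c[2]+p["cy"]
def at_h(n,u,v,z):
    p=r.camera_params(n);R=np.array(p["R"]);o=-R.T@p["t"]
    k=R.T@[(u-p["cx"])/p["fx"],(v-p["cy"])/p["fy"],1]; return o+k*(z-o[2])/k[2]
def down(yaw):  # tool y (closing line) at world angle yaw, z down
    c,s=np.cos(yaw),np.sin(yaw)
    return Ro.from_matrix(np.array([[s,c,0],[-c,s,0],[0,0,-1.]])).as_quat()
E
python3 - <<'E'
from h import *
M=Ro.from_quat(down(0.3)).as_matrix();print(M.round(2).tolist(),np.linalg.det(M))
im=cv2.imread("pics/top0.png");d=np.load("pics/top0.npy");P=cloud("top",d)
z=P[...,2]
m=(z>.085)&(z<.105)&(P[...,0]>.5);m[:, :190]=0;m[:,280:]=0;m[178:]=0
q=P[m][:,:2].astype(np.float32);print("box",cv2.minAreaRect(q),np.median(z[m]))
H=cv2.cvtColor(im,cv2.COLOR_BGR2HSV)
def comp(name,mask,zr):
    n,l,s,c=cv2.connectedComponentsWithStats(mask.astype(np.uint8))
    for i in range(1,n):
        if s[i,4]>8:
            q=P[l==i];q=q[(q[:,2]>zr[0])&(q[:,2]<zr[1])]
            if len(q)>5: print(name,s[i],c[i].round(1),"med",np.median(q,0).round(3),"rect",np.round(np.hstack([np.hstack(x) if np.ndim(x) else x for x in cv2.minAreaRect(q[:,:2].astype(np.float32))]),3),"zmax",q[:,2].max().round(3))
sat=H[...,1]>130;h=H[...,0];val=H[...,2]>60
work=np.zeros_like(sat);work[90:300,80:500]=1
comp("red",work&sat&val&((h<6)|(h>174)),(.005,.2))
comp("orange",work&sat&val&(h>=6)&(h<16),(.005,.2))
comp("yellow",work&sat&val&(h>=20)&(h<35),(.005,.2))
comp("any raised",work&(z>.011)&(z<.3),(.011,.3))
tall=work&(z>.1)&(z<.2);tall[:,:165]=0;tall[:,300:]=0
comp("tall",tall,(.1,.2))
c=cv2.resize(im[90:270,80:340],None,fx=3,fy=3,interpolation=cv2.INTER_CUBIC);cv2.imwrite("pics/c1.png",cv2.convertScaleAbs(c,alpha=1.4))
E
```

```text
Traceback (most recent call last):
  File "h.py", line 16, in down
    return Ro.from_matrix(np.array([[s,c,0],[-c,s,0],[0,0,-1.]])).as_quat()
           ~~~~~~~~~~~~~~^^^^^^^^^^^^^^^^^^^^^^^^^^^^^^^^^^^^^^^^
  File "scipy/spatial/transform/_rotation.pyx", line 1143, in scipy.spatial.transform._rotation.Rotation.from_matrix
ValueError: Non-positive determinant (left-handed or null coordinate frame) in rotation matrix 0: [[ 0.29552021  0.95533649  0.        ]
 [-0.95533649  0.29552021  0.        ]
 [ 0.          0.         -1.        ]].
```

```bash
sed -i 's/\[\[s,c,0\],\[-c,s,0\]/[[-s,c,0],[c,s,0]/' h.py
cat > m.py <<'E'
from h import *
im=cv2.imread("pics/top0.png");d=np.load("pics/top0.npy");P=cloud("top",d)
z=P[...,2]
m=(z>.085)&(z<.105)&(P[...,0]>.5);m[:, :190]=0;m[:,280:]=0;m[178:]=0
q=P[m][:,:2].astype(np.float32);print("box",cv2.minAreaRect(q),np.median(z[m]))
H=cv2.cvtColor(im,cv2.COLOR_BGR2HSV)
def comp(name,mask,zr):
    n,l,s,c=cv2.connectedComponentsWithStats(mask.astype(np.uint8))
    for i in range(1,n):
        if s[i,4]>8:
            q=P[l==i];q=q[(q[:,2]>zr[0])&(q[:,2]<zr[1])]
            if len(q)>5: print(name,s[i],c[i].round(1),"med",np.median(q,0).round(3),"rect",np.round(np.hstack([np.hstack(x) if np.ndim(x) else x for x in cv2.minAreaRect(q[:,:2].astype(np.float32))]),3),"zmax",q[:,2].max().round(3))
sat=H[...,1]>130;h=H[...,0];val=H[...,2]>60
work=np.zeros(sat.shape,bool);work[90:300,80:500]=1
comp("red",work&sat&val&((h<6)|(h>174)),(.005,.2))
comp("orange",work&sat&val&(h>=6)&(h<16),(.005,.2))
comp("yellow",work&sat&val&(h>=20)&(h<35),(.005,.2))
comp("any raised",work&(z>.011)&(z<.3),(.011,.3))
tall=work&(z>.1)&(z<.2);tall[:,:165]=0;tall[:,300:]=0
comp("tall",tall,(.1,.2))
c=cv2.resize(im[90:270,80:340],None,fx=3,fy=3,interpolation=cv2.INTER_CUBIC);cv2.imwrite("pics/c1.png",cv2.convertScaleAbs(c,alpha=1.4))
E
python3 m.py
```

```text
box ((0.7501463890075684, 0.05407712608575821), (0.26055026054382324, 0.215157613158226), 87.81739044189453) 0.09507468259472415
red [311 181  10  20 125] [315.6 190.6] med [ 0.602 -0.23   0.023] rect [ 0.603 -0.229  0.069  0.023 11.796] zmax 0.032
red [153 192   9  10  70] [156.9 196.3] med [0.573 0.302 0.096] rect [0.573 0.301 0.03  0.027 0.712] zmax 0.104
orange [495 149   5   8  26] [497.1 152.5] med [ 0.728 -0.851  0.063] rect [ 7.2600e-01 -8.5100e-01  4.0000e-03  2.1000e-02  8.6943e+01] zmax 0.077
orange [496 157   4   4  10] [497.5 158.9] med [ 0.704 -0.851  0.058] rect [ 7.050e-01 -8.500e-01  9.000e-03  4.000e-03  9.824e+00] zmax 0.075
orange [102 179  15  20  74] [111.2 189.5] med [0.602 0.471 0.012] rect [6.0400e-01 4.6700e-01 5.2000e-02 6.9000e-02 6.1529e+01] zmax 0.098
orange [ 91 207  18  17 214] [ 99.4 214.6] med [0.512 0.484 0.101] rect [5.1300e-01 4.8400e-01 5.8000e-02 5.0000e-02 7.1708e+01] zmax 0.109
orange [308 230  11  20 136] [313.  239.6] med [ 0.433 -0.216  0.024] rect [ 0.434 -0.217  0.066  0.023 11.335] zmax 0.033
yellow [188 178  48   7 229] [210.7 180.5] me
[... 1282 characters left out ...]
097] rect [ 0.511  0.482  0.066  0.067 32.615] zmax 0.109
any raised [302 216  17  35 310] [310.9 231.4] med [ 0.467 -0.212  0.019] rect [ 0.457 -0.207  0.117  0.049  2.568] zmax 0.033
any raised [379 216  20  20 293] [388.8 225.3] med [ 0.48  -0.471  0.04 ] rect [ 0.481 -0.475  0.07   0.058 24.479] zmax 0.072
any raised [ 94 241  31  23 563] [108.9 251.9] med [0.393 0.446 0.108] rect [0.394 0.457 0.07  0.07  6.207] zmax 0.118
any raised [ 462  263   38   35 1040] [482.5 280. ] med [ 0.301 -0.732  0.093] rect [ 0.3   -0.752  0.1    0.108 81.996] zmax 0.155
tall [232 176   5   8  33] [234.2 179.3] med [0.618 0.049 0.149] rect [6.2200e-01 4.9000e-02 1.3000e-02 1.5000e-02 8.7508e+01] zmax 0.156
```

View pics/c1.png

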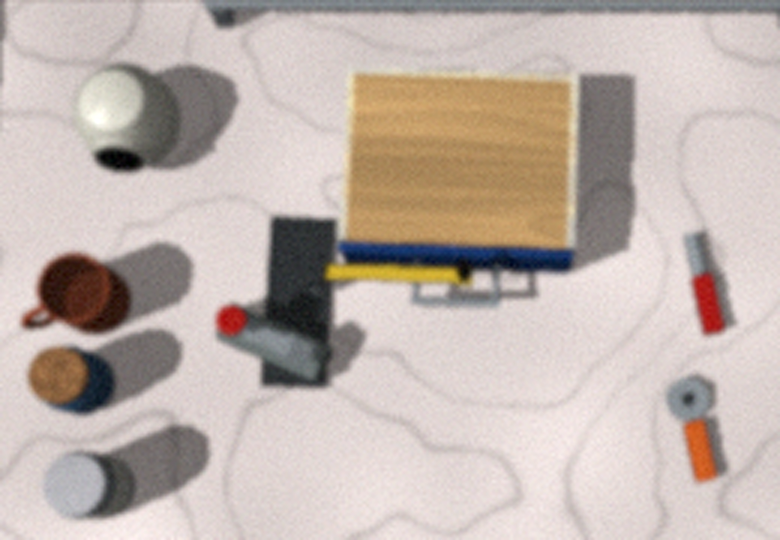

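The crop shows the guard arm lying at (325–465,272) with the black post at (463,270), the pad at (232,320), the handle bar near (457,300), the corer at (705,285) and the pizza wheel at (697,430). I'll refine the hinge and handle next, and check reachability.

```bash
cat > u.py <<'E'
import numpy as np
yaw=-0.036
X=np.array([np.cos(yaw),np.sin(yaw)]);Y=np.array([-X[1],X[0]])
C=np.array([0.758,0.054])
def loc(p): q=np.asarray(p)[...,:2]-C; return np.stack([q@X,q@Y],-1)
def wor(a,b): return C+a*X+b*Y
E
python3 - <<'E'
from h import *; from u import *
im=cv2.imread("pics/top0.png");d=np.load("pics/top0.npy");P=cloud("top",d);z=P[...,2];L=loc(P)
m=(z>.089)&(z<.1)&(L[...,0]>-.08)&(abs(L[...,1])<.2)
print("top ext",np.percentile(L[m],[0.3,50,99.7],axis=0).round(4).tolist())
q=P[(z>.089)&(z<.1)][:,:2]
# edge line fits
for sgn in(1,-1):
    pts=[]
    for a in np.arange(-.08,.1,.006):
        k=m&(abs(L[...,0]-a)<.003)
        if k.sum()>5: pts.append((a,(sgn*L[...,1][k]).max()*sgn))
    print("side",sgn,np.polyfit(*np.array(pts).T,1).round(4))
pts=[(b,L[...,0][m&(abs(L[...,1]-b)<.004)].max()) for b in np.arange(-.11,.12,.008)]
print("back",np.polyfit(*np.array(pts).T,1).round(4))
H=cv2.cvtColor(im,cv2.COLOR_BGR2HSV)
bl=(H[...,0]>105)&(H[...,0]<130)&(H[...,1]>140)&(z>.08)&(abs(L[...,1])<.14)&(abs(L[...,0])<.16);print("blue",np.percentile(L[bl],[1,50,99],axis=0).round(4).tolist())
k=(z>.1)&(L[...,1]>.13)&(L[...,1]<.26)&(L[...,0]<-.05)&(L[...,0]>-.25);print("tower",k.sum(),P[k].mean(0) if k.any() else 0, z[k].max() if k.any() else 0)
for lo,hi in((.06,.075),(.075,.1),(.1,.2)):
    k=(z>lo)&(z<hi)&(L[...,1]>.14)&(L[...,1]<.24)&(L[...,0]<-.05);v,u=np.nonzero(k);print(lo,[(a,b,*P[b,a].round(3)) for a,b in zip(u,v)][:25])
print("handle",at_h("top",80+456/3,90+299/3,.055),loc(at_h("top",80+456/3,90+299/3,.055)))
ye=(H[...,0]>=20)&(H[...,0]<35)&(H[...,1]>130)&(z>.08)&(z<.095)&(L[...,0]<-.1)&(L[...,1]<.2)&(L[...,1]>-.05);v,u=np.nonzero(ye);print("arm",np.polyfit(L[ye][:,1],L[ye][:,0],1),L[ye].mean(0))
ph=(z>.14)&(z<.16)&(abs(L[...,1])<.05);print("post",loc(P[ph].mean(0)),P[ph].mean(0),ph.sum())
E
```

```text
top ext [[-0.0797, -0.1293], [0.0083, 0.0002], [0.098, 0.1288]]
side 1 [-0.0042  0.128 ]
side -1 [-0.0112 -0.1284]
back [-0.0072  0.0972]
blue [[-0.1291, -0.1218], [-0.111, -0.0009], [-0.1047, 0.1209]]
tower 12 [0.58175624 0.28891802 0.10169614] 0.10388284569502723
0.06 [(np.int64(163), np.int64(197), np.float64(0.575), np.float64(0.288), np.float64(0.066)), (np.int64(162), np.int64(198), np.float64(0.573), np.float64(0.292), np.float64(0.06)), (np.int64(164), np.int64(198), np.float64(0.572), np.float64(0.284), np.float64(0.065)), (np.int64(165), np.int64(198), np.float64(0.572), np.float64(0.281), np.float64(0.067)), (np.int64(166), np.int64(198), np.float64(0.571), np.float64(0.276), np.float64(0.072)), (np.int64(164), np.int64(199), np.float64(0.569), np.float64(0.284), np.float64(0.065)), (np.int64(165), np.int64(199), np.float64(0.569), np.float64(0.281), np.float64(0.063)), (np.int64(166), np.int64(199), np.float64(0.569), np.float64(0.278), np.float64(0.061)), (np.int64(168), np.int64(199), np.float64(0.569), np.float64(0.272), np.float64(0.061)), (np.int64(161), np.int64(200
[... 3643 characters left out ...]
nt64(177), np.float64(0.636), np.float64(0.224), np.float64(0.102)), (np.int64(186), np.int64(179), np.float64(0.629), np.float64(0.207), np.float64(0.1)), (np.int64(159), np.int64(194), np.float64(0.58), np.float64(0.294), np.float64(0.101)), (np.int64(161), np.int64(195), np.float64(0.576), np.float64(0.287), np.float64(0.1)), (np.int64(159), np.int64(198), np.float64(0.566), np.float64(0.293), np.float64(0.102)), (np.int64(158), np.int64(200), np.float64(0.56), np.float64(0.296), np.float64(0.102))]
handle [0.60131863 0.05803545 0.055     ] [-0.1567251  -0.00160647]
arm [-0.00102933 -0.13537613] [-0.13544849  0.07029593]
post [-0.37663427 -0.01994055] [0.38089206 0.04762827 0.15036312] 40
```

```bash
sed -i 's/yaw=-0.036/yaw=-0.037/' u.py
cat > cock.py <<'E'
from h import *; from u import *
hin=wor(-.135,.161)
def post(th): return hin+.17*(-np.sin(th)*X-np.cos(th)*Y)
Z=.130+.155
q=down(np.radians(-80))
ok=[]
for th in np.arange(0,2.03,.2):
    j=r.solve_ik([*post(th),Z],q); ok.append(j is not None)
print(ok,post(0),post(1.97),hin, r.solve_ik([*post(1.97),Z],q))
p0=post(0)
r.movep([*p0,.42],q); r.movel([*p0,Z],.1,stop_force=15)
r.move_gripper(0.0); s=r.sense();print(s["opening"],s["gripper_force"],s["time"],s["contact_force"])
for th in np.append(np.arange(.1,1.95,.1),[1.95,1.98,2.0]):
    st=r.movel([*post(th),Z],.1,stop_force=25); s=r.sense()
    print(round(th,2),st,s["contact_force"].round(1) if hasattr(s["contact_force"],'round') else s["contact_force"],round(s["opening"],4),np.round(np.array(s["ee_pos"])[:2]-post(th),4))
    if st or s["opening"]<.008: break
im,_=r.snapshot("top");cv2.imwrite("pics/cock.png",cv2.resize(im[90:290,80:340],None,fx=3,fy=3))
E
python3 cock.py
```

```text
[True, True, True, True, True, True, True, True, True, True, True] [0.62275947 0.05000002] [0.47496647 0.29170895] [0.62904804 0.21988367] [-0.27687642  0.58209307 -0.54481888  1.88328607  0.41294583  0.7894904
 -2.44100767]
0.014466407250955104 58.859601616859436 5.1167 [-0.53422437 -5.73414966  3.1805056 ]
0.1 False [ 0.3 -5.8  2.8] 0.0145 [-0.0002 -0.0011]
0.2 False [ 0.3 -6.8  2.4] 0.0149 [-0.0002 -0.0014]
0.3 False [ 0.6 -8.9  4.1] 0.0144 [-0.0002 -0.0018]
0.4 False [-5.3 -9.7  8.7] 0.0141 [-0.0014 -0.0019]
0.5 False [ -5.6 -11.8  10.3] 0.0144 [-0.0015 -0.0022]
0.6 False [ -7.4 -13.3  12. ] 0.0147 [-0.0017 -0.0027]
0.7 False [ -8.5 -15.3  12.7] 0.0146 [-0.0019 -0.0032]
0.8 False [-12.6 -11.9  16.3] 0.0147 [-0.003  -0.0018]
0.9 False [-12.1  -9.9  14.3] 0.0143 [-0.0029 -0.0013]
1.0 False [-11.3  -6.7  13. ] 0.0145 [-0.0026 -0.0008]
1.1 False [-9.5 -6.7 11.1] 0.0147 [-0.0022 -0.0003]
1.2 False [-6.8 -7.8  9.6] 0.0148 [-0.0017 -0.0007]
1.3 False [-3.7 -7.4  6.6] 0.0148 [-0.0011 -0.0007]
1.4 False [-6.4 -5.   7.4] 0.0145 [-0.0019 -0.0002]
1.5 False [-6.1 -5.6  5.9] 0.0146 [-0.0013 -0.0004]
1.6 False [-3.9 -4.8  3.9] 0.0146 [-0.0007 -0.0007]
1.7 False [-2.  -4.5  2.3] 0.015 [-0.0002 -0.001 ]
1.8 False [-0.  -5.5  1.1] 0.0144 [ 0.0003 -0.0011]
1.9 False [ 2.5 -6.   0.5] 0.0145 [ 0.0007 -0.0014]
1.95 False [-0.1 -4.2 -0.6] 0.0145 [ 0.0003 -0.0011]
1.98 False [ 0.1 -7.7  2.5] 0.0143 [ 0.0001 -0.0017]
2.0 False [ 1.6 -4.4 -2.5] 0.0142 [ 0.     -0.0007]
```

```bash
cat > rel.py <<'E'
from h import *; from u import *
hin=wor(-.135,.161)
def post(th): return hin+.17*(-np.sin(th)*X-np.cos(th)*Y)
Z=.285
for th in(2.02,2.04,2.0,1.95):
    st=r.movel([*post(th),Z],.05,stop_force=15); s=r.sense(); print(th,st,np.round(s["contact_force"],1))
r.move_gripper(.05); r.wait(.5); s=r.sense(); print(s["opening"],np.round(s["contact_force"],1))
im,_=r.snapshot("top");cv2.imwrite("pics/cock2.png",cv2.resize(im[90:290,80:340],None,fx=3,fy=3))
r.movel([*s["ee_pos"][:2],.42],.15); r.wait(.5)
im,d=r.snapshot("top");P=cloud("top",d);m=(abs(P[...,2]-.15)<.012);m[:,:140]=0;m[:,260:]=0;m[260:]=0
k=m&(np.hypot(*(P[...,:2]-post(1.95)).transpose(2,0,1))<.05)
print("post now",k.sum(),P[k].mean(0),post(1.95)); cv2.imwrite("pics/cock3.png",cv2.resize(im[90:290,80:340],None,fx=3,fy=3))
E
python3 rel.py
```

```text
2.02 False [ 0.7 -5.4 -1.8]
2.04 False [-0.9 -6.6 -0.1]
2.0 False [ 2.1 -5.2 -4.8]
1.95 False [ 2.  -6.1 -4.1]
0.05003072238326606 [0.4 0.  0.1]
post now 10 [0.47237216 0.28207455 0.14905368] [0.47356088 0.28861316]
```

View pics/cock3.png

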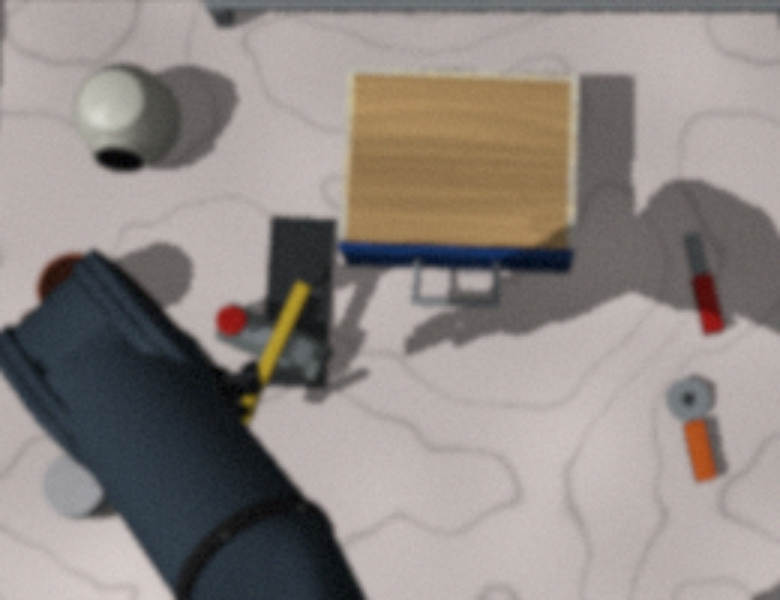

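The arm has been released and stays cocked, lying from (303,285) to (247,420). The drawer handle is at (457,299). Now I'll open the drawer.

```bash
cat > draw.py <<'E'
from h import *; from u import *
from u import yaw
hx=-.157; Z=.052+.155
s=r.sense()
best=None
for y in(yaw,yaw+np.pi):
    js=[r.solve_ik([*wor(hx-dx,0),z],down(y)) for dx,z in((0,.36),(0,Z),(.148,Z),(.148,.36))]
    print(y,[None if j is None else np.round(j,2).tolist() for j in js])
    if all(j is not None for j in js) and (best is None or abs(js[1][6])<best[0]): best=(abs(js[1][6]),y)
y=best[1]; q=down(y); print("use",y)
r.move_gripper(.034)
r.movep([*wor(hx,0),.36],q); print(r.movel([*wor(hx,0),Z],.1,stop_force=10),r.sense()["ee_pos"])
r.move_gripper(0); s=r.sense(); print(s["opening"],s["gripper_force"],np.round(s["contact_force"],1))
for dx in(.05,.1,.148):
    print(r.movel([*wor(hx-dx,0),Z],.1,stop_force=20)); s=r.sense();print(s["opening"],np.round(s["contact_force"],1),s["ee_pos"])
r.move_gripper(.034); s=r.sense(); r.movel([*s["ee_pos"][:2],.36],.15); r.move_gripper(.07)
print(r.sense()["time"])
E
python3 draw.py
```

```text
-0.037 [[0.17, 0.55, -0.54, 1.68, 0.33, 1.0, -0.53], [0.12, 0.74, -0.48, 1.82, 0.49, 0.71, -0.67], [0.04, 0.59, -0.41, 2.2, 0.54, 0.45, -0.84], [0.17, 0.35, -0.56, 2.04, 0.25, 0.82, -0.56]]
3.104592653589793 [[-0.7, 0.68, 0.91, 1.71, -0.61, 1.06, -2.76], [-0.58, 0.82, 0.69, 1.85, -0.75, 0.75, -2.65], [-0.55, 0.63, 0.46, 2.22, -0.68, 0.43, -2.72], [-0.98, 0.55, 1.14, 2.07, -0.64, 0.93, -2.67]]
use -0.037
True [0.60112776 0.0597867  0.21897389]
0.007254935582415614 58.65861117839813 [-0.2 -0.4  3.5]
True
0.007537796942216873 [-2.4 -0.3  6.7] [0.59441193 0.05989008 0.21825743]
True
0.007386604347037263 [-1.2 -0.   7.5] [0.58039231 0.0603063  0.21822215]
True
0.007152154141125747 [-1.4 -0.5  7.1] [0.56112811 0.06092878 0.21820934]
22.05
```

Run:
```python
from h import *; from u import *
r.movel([*np.array(r.sense()["ee_pos"][:2])+[0.0,0],.46],.2)
r.movep([.5,-.35,.45],down(-1.2))
im,d=r.snapshot("top");cv2.imwrite("pics/d1.png",cv2.resize(im[140:290,140:340],None,fx=4,fy=4,interpolation=cv2.INTER_CUBIC))
```

```text
(no output)
```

View pics/d1.png

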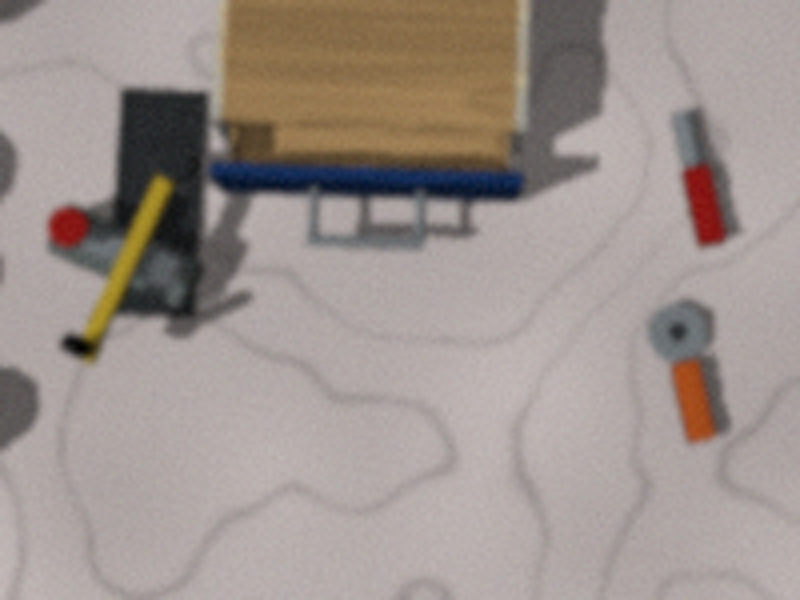

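Run:
```python
from h import *; from u import *
im,d=r.snapshot("top");P=cloud("top",d)
for v in(199,200,201): print(v,at_h("top",232,v,.055)[:2],[P[v,c].round(3).tolist() for c in (222,228,232,238)])
p=at_h("top",232,200,.055);print(loc(p))
# scene view depth cross-check
im,d=r.snapshot("scene");Q=cloud("scene",d);m=(Q[...,2]>.04)&(Q[...,2]<.065)&(Q[...,0]>.53)&(Q[...,0]<.59)&(abs(Q[...,1]-.06)<.05);print(m.sum(),Q[m].mean(0) if m.any() else 0)
```

```text
199 [0.56946612 0.0579442 ] [[0.57, 0.092, 0.055], [0.57, 0.071, 0.054], [0.57, 0.058, 0.054], [0.577, 0.039, 0.004]]
200 [0.56606678 0.05793446] [[0.566, 0.091, 0.058], [0.566, 0.071, 0.055], [0.566, 0.058, 0.057], [0.566, 0.038, 0.054]]
201 [0.56267003 0.05792473] [[0.562, 0.091, 0.057], [0.561, 0.071, 0.064], [0.563, 0.058, 0.05], [0.563, 0.038, 0.055]]
[-0.1919474  -0.00316814]
16 [0.5654724  0.06184047 0.05902515]
```

```bash
cat > draw2.py <<'E'
from h import *; from u import *
from u import yaw
q=down(yaw); Z=.052+.155
p=np.array([.566,.060])
r.move_gripper(.045)
r.movep([*p,.36],q); r.movel([*p,.24],.15)
for z in(.23,.225,.22,.215,.21,Z):
    st=r.movel([*p,z],.04,stop_force=20); s=r.sense(); print(z,st,np.round(s["ee_pos"],4),np.round(s["contact_force"],1),round(s["opening"],4))
    if st: break
im,_=r.snapshot("scene");cv2.imwrite("pics/g.png",cv2.resize(im[170:250,220:360],None,fx=5,fy=5,interpolation=cv2.INTER_CUBIC))
E
python3 draw2.py
```

```text
0.23 False [0.5659 0.06   0.2299] [ 0.4 -0.2 -0.4] 0.0449
0.225 False [0.5659 0.06   0.2247] [0.  1.1 0.5] 0.0448
0.22 False [0.5666 0.0601 0.2205] [0.3 0.2 6.3] 0.0451
0.215 True [0.5701 0.0601 0.2197] [ 1.  -2.4 13.6] 0.0448
```

View pics/g.png

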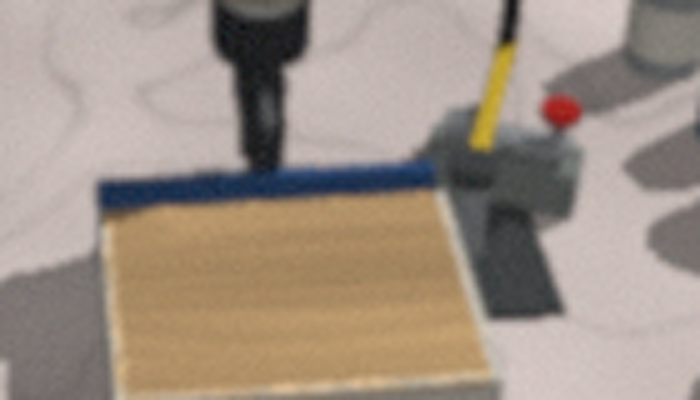

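Run:
```python
from h import *
s=r.sense();print(s["contact_force"],s["torque"],s["ee_pos"],Ro.from_quat(s["ee_rot"]).as_matrix().round(2).tolist())
p=s["ee_pos"];r.movel([p[0],p[1],.26],.1);s=r.sense();print(s["contact_force"],s["torque"])
```

```text
[ 0.71126948 -3.355913   13.3949568 ] [-0.42582777 -0.90249279 -0.1256406 ] [0.57009616 0.06009245 0.21968139] [[0.04, 1.0, 0.01], [1.0, -0.04, 0.0], [0.0, 0.01, -1.0]]
[0.57738934 0.24693211 0.19602811] [0.03604795 0.03668479 0.00454731]
```

The moment shows contact 59 mm to +x of the tool axis, so the finger linkage is resting on the drawer panel's top edge. I'll hook the bar with closed fingers instead, with the closing line along y.

```bash
cat > hook.py <<'E'
from h import *; from u import *
from u import yaw
Z=.208; p=np.array([.592,.060])
s=r.sense(); r.movel([*s["ee_pos"][:2],.34],.2); r.move_gripper(0)
e=p-.125*X
c=[]
for y in(yaw+np.pi/2,yaw-np.pi/2):
    js=[r.solve_ik([*a,z],down(y)) for a,z in((p,.34),(p,Z),(e,Z),(e,.34))]
    print(y,[None if j is None else np.round(j,2).tolist() for j in js])
    if all(j is not None for j in js): c.append((abs(js[2][6]),y))
y=min(c)[1];q=down(y);print(y)
r.movep([*p,.34],q); r.movel([*p,.25],.15)
st=r.movel([*p,Z],.05,stop_force=12); s=r.sense();print(st,np.round(s["ee_pos"],3),np.round(s["contact_force"],1))
if not st:
    while True:
        t=np.array(s["ee_pos"][:2])-.02*X
        st=r.movel([*t,Z],.06,stop_force=25); s=r.sense();print(st,np.round(s["ee_pos"],3),np.round(s["contact_force"],1))
        if st or s["ee_pos"][0]<.468: break
    im,_=r.snapshot("top");cv2.imwrite("pics/k.png",cv2.resize(im[140:290,140:340],None,fx=4,fy=4,interpolation=cv2.INTER_CUBIC))
E
python3 hook.py
```

```text
1.5337963267948966 [[0.42, 0.69, -1.02, 1.72, 0.65, 1.11, 0.74], [0.35, 0.84, -0.89, 1.84, 0.83, 0.89, 0.59], [0.32, 0.7, -0.85, 2.16, 0.88, 0.68, 0.39], [0.5, 0.53, -1.07, 2.02, 0.58, 0.93, 0.65]]
-1.6077963267948965 [[-0.07, 0.52, -0.17, 1.74, 0.11, 0.89, -1.89], [-0.1, 0.69, -0.13, 1.85, 0.15, 0.61, -1.93], [-0.15, 0.58, -0.13, 2.17, 0.18, 0.4, -2.03], [-0.09, 0.36, -0.2, 2.04, 0.11, 0.75, -1.96]]
1.5337963267948966
False [0.592 0.06  0.208] [ 0.2  0.4 -0.6]
False [0.572 0.061 0.208] [ 1.   0.6 -0.1]
False [0.551 0.062 0.208] [-0.6 -1.  -0.2]
False [0.531 0.062 0.208] [ 0.4 -0.3  0.2]
False [0.511 0.063 0.208] [-0.7  0.1  0.3]
False [0.49  0.064 0.208] [0.1 0.4 0.4]
False [0.47  0.065 0.208] [ 0.8 -0.8 -0.1]
True [0.466 0.065 0.209] [ 3.4 -0.2  2.1]
```

Run:
```python
from h import *; from u import *
s=r.sense();p=np.array(s["ee_pos"][:2])+.008*X
r.movel([*p,.208],.05);r.movel([*p,.4],.2);r.move_gripper(.07)
r.movep([.5,-.35,.42],down(-1.4))
im,d=r.snapshot("top");P=cloud("top",d);cv2.imwrite("pics/d2.png",cv2.resize(im[140:290,140:340],None,fx=4,fy=4,interpolation=cv2.INTER_CUBIC));cv2.imwrite("pics/t2.png",im);np.save("pics/t2.npy",d)
print(r.sense()["time"])
```

```text
39.9833
```

View pics/d2.png

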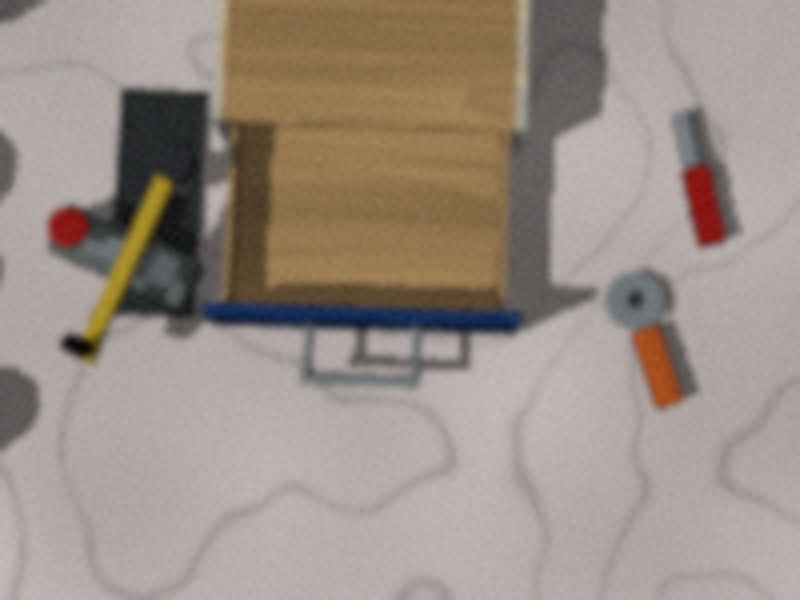

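Drawer fully open, arm still cocked (160,185)→(75,345), and the pizza wheel has been knocked to about (650,340). Now picking, with a fresh measurement each time.

```bash
cat > pick.py <<'E'
from h import *; from u import *
from u import yaw
import sys
RNG={"corer":lambda h:(h<6)|(h>174),"pizza":lambda h:(h>=6)&(h<16)}
def find(name):
    im,d=r.snapshot("top");P=cloud("top",d);z=P[...,2];H=cv2.cvtColor(im,cv2.COLOR_BGR2HSV)
    m=RNG[name](H[...,0])&(H[...,1]>130)&(H[...,2]>60)&(z>.012)&(z<.06)&(P[...,0]>.4)&(P[...,0]<.88)&(P[...,1]<.2)&(P[...,1]>-.42)
    n,l,s,c=cv2.connectedComponentsWithStats(m.astype(np.uint8)); i=1+np.argmax(s[1:,4])
    (cx,cy),(w,h),a=cv2.minAreaRect(P[l==i][:,:2].astype(np.float32))
    c=np.array([cx,cy]); a=np.radians(a)+(0 if w>h else np.pi/2)
    near=(z>.01)&(z<.05)&(np.hypot(P[...,0]-cx,P[...,1]-cy)<.095)&(P[...,1]<-.1)
    g=P[near][:,:2].mean(0); ax=np.array([np.cos(a),np.sin(a)])
    if ax@(g-c)<0: a+=np.pi; ax=-ax
    print(name,"handle",c.round(4),"size",round(max(w,h),3),round(min(w,h),3),"ang",np.degrees(a).round(1),"centroid",g.round(3))
    return c,a,ax
def go(name,py):
    c,a,ax=find(name); g=c+.008*ax
    pl=wor(-.165-.03,py); cand=[]
    for s in(1,-1):
        qp,qd=down(a+s*np.pi/2),down(yaw+s*np.pi/2)
        js=[r.solve_ik([*g,.177],qp),r.solve_ik([*g,.36],qp),r.solve_ik([*pl,.36],qd),r.solve_ik([*pl,.2],qd)]
        if all(j is not None for j in js): cand.append((max(abs(j[6]) for j in js),qp,qd))
    _,qp,qd=min(cand,key=lambda k:k[0])
    r.move_gripper(.06); r.movep([*g,.36],qp); r.movel([*g,.22],.2)
    print("down",r.movel([*g,.177],.06,stop_force=12)); r.move_gripper(0); s=r.sense();print("grip",s["opening"],s["gripper_force"])
    r.movel([*g,.36],.15); s=r.sense();print("lifted",s["opening"],s["gripper_force"])
    if s["opening"]<.015: return False
    r.movep([*pl,.36],qd); s=r.sense();print("over",s["opening"])
    if s["opening"]<.015: return False
    print("place",r.movel([*pl,.205],.1,stop_force=12)); print(r.sense()["ee_pos"])
    r.move_gripper(.045); r.movel([*pl,.38],.2); return True
print(go(sys.argv[1],float(sys.argv[2])))
r.movep([.5,-.35,.42],down(-1.4))
im,d=r.snapshot("top");cv2.imwrite(f"pics/{sys.argv[3]}.png",cv2.resize(im[140:290,140:340],None,fx=4,fy=4,interpolation=cv2.INTER_CUBIC));np.save("pics/last.npy",d);cv2.imwrite("pics/last.png",im)
print(r.sense()["time"])
E
python3 pick.py corer 0.045 p1
```

```text
corer handle [ 0.6035 -0.2296] size 0.067 0.023 ang 13.1 centroid [ 0.608 -0.219]
down False
grip 0.0227847046042382 59.77861046791077
lifted 0.023039888285499088 59.021440744400024
over 0.022736536187214242
place False
[0.56495164 0.10627785 0.20553681]
True
51.95
```

View pics/p1.png

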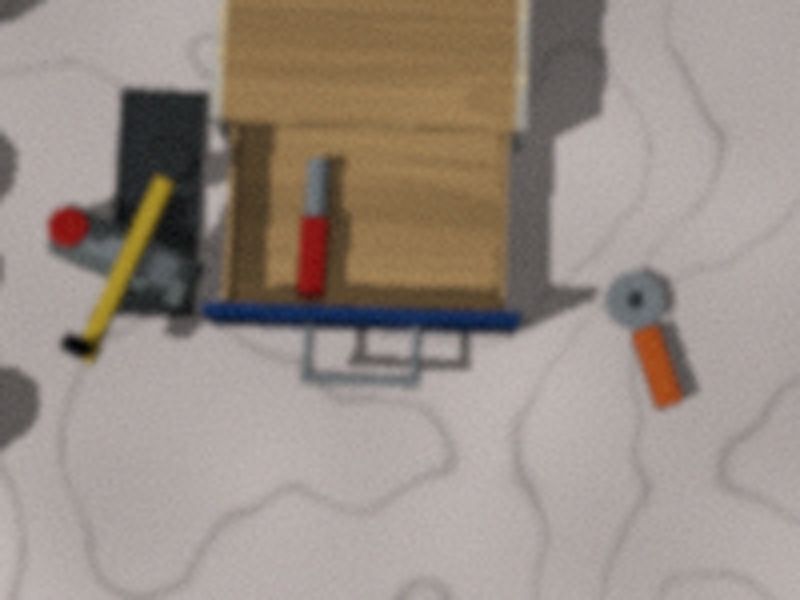

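The corer lies in the drawer at (312,225). Next, the pizza wheel.

```bash
python3 pick.py pizza -0.05 p2
```

```text
pizza handle [ 0.4631 -0.1867] size 0.065 0.023 ang 18.6 centroid [ 0.49  -0.179]
down False
grip 0.023007581989640154 59.385355710983276
lifted 0.022715734951229645 58.734673261642456
over 0.02291356188209995
place False
[0.56146871 0.01124017 0.20552266]
True
63.6083
```

View pics/p2.png

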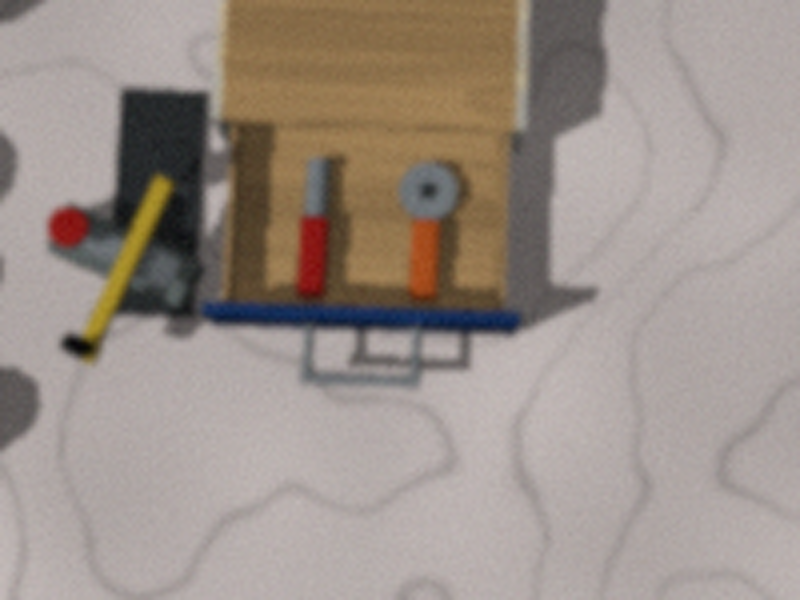

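Both gadgets are in the drawer, at (312,225) and (427,230). Pushing it shut next.

```bash
cat > shut.py <<'E'
from h import *; from u import *
from u import yaw
Z=.213; q=down(yaw+np.pi/2); p=np.array([.476,.064])
r.move_gripper(0); r.movep([*p,.36],q); r.movel([*p,.25],.2)
st=r.movel([*p,Z],.05,stop_force=12); s=r.sense(); print(st,np.round(s["ee_pos"],3))
if not st:
    for i in range(12):
        t=np.array(s["ee_pos"][:2])+.02*X
        st=r.movel([*t,Z],.05,stop_force=20); s=r.sense();print(st,np.round(s["ee_pos"],3),np.round(s["contact_force"],1))
        if st or s["ee_pos"][0]>.67: break
    t=np.array(s["ee_pos"][:2])-.008*X
    r.movel([*t,Z],.05); r.movel([*t,.4],.2); r.movep([.5,-.35,.42],down(-1.4))
    im,d=r.snapshot("top");cv2.imwrite("pics/s1.png",cv2.resize(im[140:290,140:340],None,fx=4,fy=4,interpolation=cv2.INTER_CUBIC))
    P=cloud("top",d);H=cv2.cvtColor(im,cv2.COLOR_BGR2HSV);L=loc(P);z=P[...,2]
    bl=(H[...,0]>105)&(H[...,0]<130)&(H[...,1]>140)&(z>.08)&(abs(L[...,1])<.14)&(abs(L[...,0])<.3);print("blue",np.percentile(L[bl],[1,50,99],axis=0).round(4).tolist())
    rd=((H[...,0]<6)|(H[...,0]>174))&(H[...,1]>130)&(H[...,2]>60)&(z>.085)&(z<.11)&(P[...,1]>.25)&(P[...,1]<.36);v,u=np.nonzero(rd)
    print("pad",P[rd].mean(0),rd.sum(),at_h("top",(u.min()+u.max())/2,(v.min()+v.max())/2,.095))
print(r.sense()["time"])
E
python3 shut.py
```

```text
False [0.476 0.064 0.213]
False [0.496 0.063 0.213] [-0.7 -0.1 -0.2]
False [0.517 0.063 0.213] [-0.2 -0.6 -0.4]
False [0.537 0.062 0.213] [-0.7 -0.4 -0.3]
False [0.557 0.061 0.213] [-0.  -0.2  0.4]
False [0.577 0.06  0.213] [ 0.5 -0.6  0.1]
False [0.597 0.06  0.213] [-1.3  0.2  0.5]
False [0.618 0.059 0.213] [-0.8 -0.9  0.3]
True [0.633 0.058 0.212] [ 0.5 -0.3 -0.5]
blue [[-0.1142, -0.122], [-0.1105, 0.0024], [-0.1045, 0.12]]
pad [0.57270885 0.30166635 0.09581138] 71 [0.57233467 0.30145357 0.095     ]
74.5667
```

View pics/s1.png

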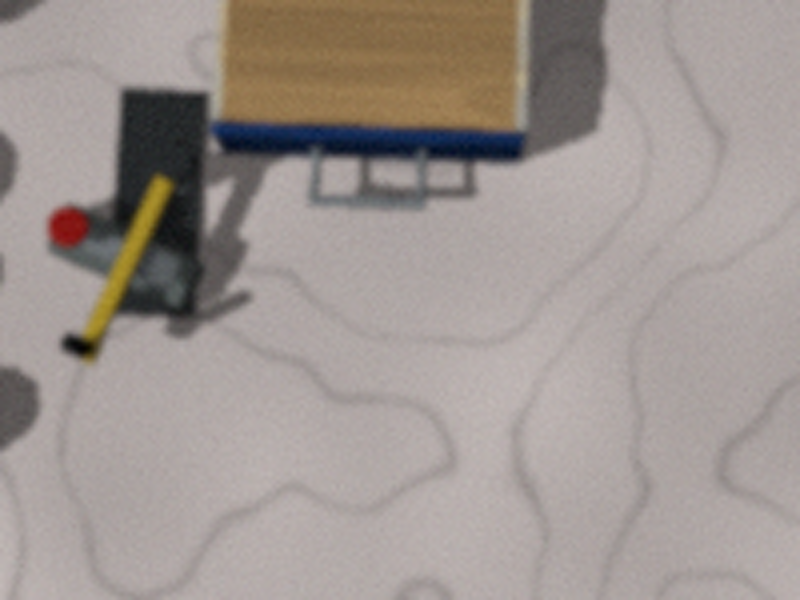

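The drawer is shut in the picture, with the panel at row 138 and the arm still cocked. I'll nudge it once more to be sure, then press the pad at (0.572, 0.302).

```bash
cat > fin.py <<'E'
from h import *; from u import *
from u import yaw
q=down(yaw+np.pi/2); p=np.array([.622,.0585]); Z=.213
r.movep([*p,.36],q); r.movel([*p,.25],.2); st=r.movel([*p,Z],.06,stop_force=12)
print(st)
if not st:
    st=r.movel([*(p+.03*X),Z],.04,stop_force=30); s=r.sense(); print("push",st,np.round(s["ee_pos"],4),np.round(s["contact_force"],1))
    r.movel([*p,Z],.05)
r.movel([*p,.4],.2)
pad=np.array([.5725,.3017]); c=[]
for a in(156,-24):
    js=[r.solve_ik([*pad,z],down(np.radians(a))) for z in(.36,.257)]
    if all(j is not None for j in js): c.append((abs(js[1][6]),a))
a=min(c)[1]; r.movep([*pad,.36],down(np.radians(a))); r.movel([*pad,.285],.15)
st=r.movel([*pad,.2555],.03,stop_force=35); s=r.sense(); print("press",st,np.round(s["ee_pos"],4),np.round(s["contact_force"],1))
r.wait(.3); r.movel([*pad,.4],.15)
r.movep([.5,-.35,.42],down(-1.4))
im,d=r.snapshot("top");cv2.imwrite("pics/f1.png",cv2.resize(im[90:290,80:340],None,fx=3,fy=3,interpolation=cv2.INTER_CUBIC));print(r.sense()["time"])
E
python3 fin.py
```

```text
False
push True [0.6332 0.0583 0.2121] [ 0.1 -0.2 -0.7]
press False [0.5726 0.302  0.2564] [-2.6 -1.  12.1]
86.9167
```

View pics/f1.png

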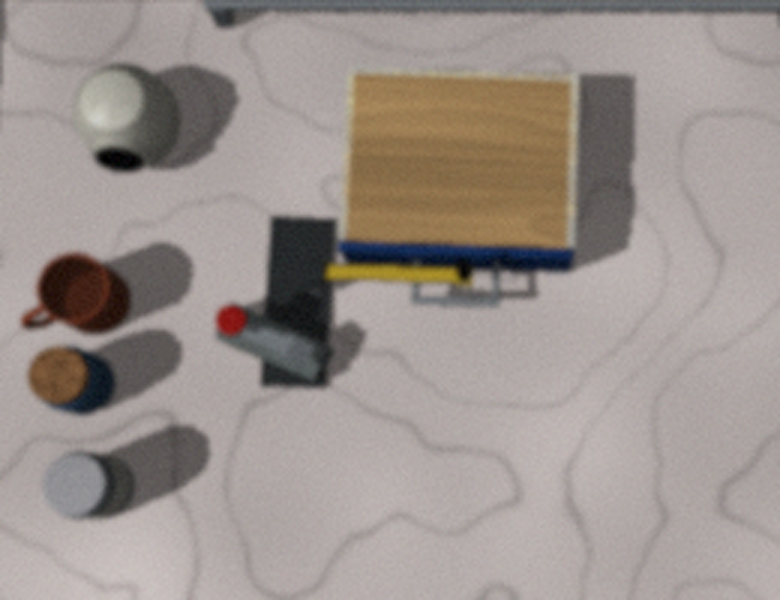

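The guard arm is back across the shut drawer (325–465,272), the pad is up at (232,320), and the left-hand bystanders are where they were. Handing in.

```bash
python3 -c "
from cell import r
print(r.hand_in())"
```

```text
the job is handed in; nothing more can be done
None
```

I handed the job in at about 87 s: the corer and pizza wheel (the only gadgets I saw) are in the shut drawer and the guard arm has snapped back across it; the left-hand bystanders hadn't moved, I didn't recheck the soap bottle and bell timer on the right, and no verdict came back.

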